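# Shut up the remote case on the ledge

### The job

Shut the black remote case using the fingertips only: first push its open drawer fully home, and only then push the raised lid down until it is fully shut over the front. Do not pick anything up, and leave the remote lying in the case and the bowl, ashtray, cup and bottle opener where they are.

Things in the scene. Friction and masses are not known exactly. Their poses are not given: they have to be found in the camera images.
- case: Black plastic remote case, 150 mm deep (x) by 200 mm wide (y) by 80 mm high without its lid, fixed to the ledge. Origin at the centre of its underside; its x axis points from its front (the drawer side, towards the robot) to its back, z up. A drawer fills the lower part; above it is an open-topped compartment (floor at 52 mm, rim at 80 mm) holding the remote.
- drawer (a joint): How far the case's drawer stands out, in m: 0 fully home, up to 0.075 open. It slides along the case's -x when opening, with about 1.5 N of friction, and stays where it is left.
- drawer_pull (a point): Centre of the front face of the drawer's white pull: a block 70 mm wide, 22 mm high (11 to 33 mm above the ledge) that stands 18 mm out of the drawer's flat front. Moves with the drawer; with the drawer home it lies 93 mm in front of the case's origin along its -x. Axes as the case's.
- lid (a joint): Angle of the case's grey lid in rad: 0 fully shut (level, resting on the rim), 1.5 nearly upright. It starts raised; a stiff hinge lets it stay at any angle, and about 1 N at its edge moves it. Its outer face is the side facing away from the robot when raised.
- lid_hinge (a point): Middle of the lid's hinge line, on the upper rear rim of the case: 75 mm behind the case's origin (its +x) and 80 mm above the ledge; the hinge runs along the case's y. Axes as the case's.
- lid_edge (a point): Middle of the lid's free edge, on its outer face, 157 mm from the hinge. The lid is a plate 157 by 204 mm, 5 mm thick, its inner face through the hinge line. A 39 mm skirt at the free edge hangs in front of the case when shut and overlaps the top of the drawer front, so the drawer must be home first. Axes: x from free edge to hinge, z out of the outer face.
- remote: Light grey remote control with black buttons, 46 by 150 by 18 mm, lying loose in the upper compartment along the case's y. Origin at the centre of its underside. Leave it lying.
- bowl: Carved wooden bowl, 136 mm across, 55 mm high, standing empty beside the case. Origin at the centre of its underside. Leave it alone.
- ashtray: Empty round glass ashtray, 104 mm across, 32 mm high. Origin at the centre of its underside. Leave it alone.
- cup: Blue ceramic cup without a handle, 72 mm across, 85 mm high. Origin at the centre of its underside. Leave it alone.
- opener: Flat steel bottle opener, about 134 mm long, 38 mm wide, 5 mm thick, lying along its x. Origin on its underside near the middle. Leave it alone.

How it is judged:
On the way, in this order (a step that is already met when the one before it is completed fails the run):
1. the drawer is pushed fully home while the lid is still up (value of joint drawer below 0.004 m and value of joint lid above 0.5 rad), for 0.2 s.
2. the lid is pushed fully shut over the closed drawer (value of joint lid below 0.04 rad and value of joint drawer below 0.004 m), for 0.2 s.
At the end, for the whole second after the job is handed in: The drawer is home to within 4 mm, the lid shut to within 0.04 rad (6 mm at its edge), and the remote, bowl, ashtray, cup and opener are within 25 mm of where they started (all of step 2 and distance of each of remote, bowl, ashtray, cup, opener from where it was at the start of the episode below 0.025 m); the robot touches nothing.
It fails at once if the lid was brought down (below 0.4 rad) while the drawer stood out more than 20 mm (value of joint lid below 0.4 rad and value of joint drawer above 0.02 m).
It fails at once if the remote was lifted, carried or shoved more than 25 mm (distance of remote from where it was at the start of the episode above 0.025 m).
It fails at once if the bowl, ashtray, cup or bottle opener was lifted, carried or shoved more than 25 mm (distance of any of bowl, ashtray, cup, opener from where it was at the start of the episode above 0.025 m).
It also fails if it takes over 48 s, if anything falls off the work surface, if the arm or the gripper's body presses on something with over 40 N, if the wrist force passes 120 N, or if a joint passes its speed limit or range.

### The arm

A 7-joint arm with a two-finger parallel gripper is mounted at the origin on the work surface. World frame = base frame: x ahead of the robot, y to its left, z up, the work surface at z = 0. Lengths are in m, angles in rad, forces in N, time in s.
With the tool pointing down it reaches from about 0.35 to 0.775 m from the base axis. Payload 3.1 kg.
Tool frame: the origin (TCP) lies on the centre line of the jaws, within the pads' length; the fingertips stand 8 mm ahead of it and the grasp point (between the pads) lies 11 mm behind it; z points along the fingers, y is the line along which they close (so a half turn about z gives the same grasp; the last joint's range is limited). The gripper opens to 85 mm and grips with 20 to 120 N. Pads are 22 mm wide; open, the fingers measure 114 mm over their backs; the gripper's body (76 mm by 85 mm) begins 54 mm behind the grasp point. The pads swing forward as they close: fully open they stand 13 mm farther back than shut.
Start: joints at [-1.387, 0.311, 0.014, 1.512, -0.004, 1.319, -0.027], TCP at [0.123, 0.536, 0.239] pointing down, gripper open.
Joint ranges: [-2.7, 2.7], [-0.3, 1.91], [-1.27, 1.3], [0.12, 2.57], [-1.44, 4.58], [0.2, 2.03], [-3.05, 3.05]. Speed limits (rad/s): [2.79, 2.79, 3.14, 3.14, 3.14, 3.14, 3.14].

### API

Orientations are given as a unit quaternion [w, x, y, z].
In Python, from workcell import * gives the robot as it stands.
- The arm moves only by the tool send_rows, never from a script. Its argument "increments" is a list that holds one entry, the list of rows, each a list of 4 numbers: the shift along the tool's x, y, z in cm, then the turn about the tool's z in degrees. A call has 1 to 12 rows; each row is the pose to reach, as a shift and turn from the pose commanded when the call began, along the tool's axes at that moment; what a row does not reach only later rows make up. A row lasts 1/12 s, in which the tool goes at most 41.7 mm and 7.16 degrees, less where a joint would pass 70% of its speed; a pose out of reach is approached as far as the arm can. A call with a gripper value outside its range is refused whole. "fingers" is the opening, from -1 (shut) to 1 (fully open), set as the call begins (left out, the last holds). The fingers move at their own pace and stop on an object; "newtons" is the grip in N (left out, the last holds). Time passes only in rows, so rows that repeat a pose let the fingers close. It gives the time, the measured TCP pose, the force, the opening and the grip force at its end, in the units of the state.
- state(): the state, without advancing time (a new reading comes with each control period).
- camera(name): name is "scene" or "top" or "wrist"; returns a dict with "image" (400x640x3 uint8, red, green, blue), "range_z" (400x640 float32, m along the optical axis (not along the pixel's ray), 0 where there is no reading), "fx", "fy", "cx", "cy" (pixels), "D" ([k1, k2, p1, p2, k3] as OpenCV has them; the pictures are not rectified), "view" (4x4, takes a point from world to camera coordinates); the wrist camera has in their place "T_tool_cam" (4x4, takes a point from camera to tool coordinates, whose origin is the TCP and whose axes are the flange's). Camera axes: x right, y up, looking along -z (the intrinsics and any distortion apply to the point x, -y, -z); pixel columns grow to the right and rows downward; lengths in m; the calibration is good to about 2 mm. A picture is of the moment at which its call begins: read the wrist's pose just before it.
- hand_in(): hands the job in; it is judged then, once.
The state is a dict: "time": time; "joint_positions": joint angles; "dq": joint speeds; "effort": joint torques, N m; "position": TCP position; "eef_rot": TCP orientation; "contact_force": force on the tool from outside, world axes, zero at the start; "ft_torque": the same for the moment, N m; "width": finger opening in m; "grip_force": force on a finger pad.
Only numpy, scipy, OpenCV 4.12 (cv2) and the standard library are available. Lean on these libraries where they do the work, as an engineer would, in place of code of your own. Each camera call takes 0.05 s, during which the arm holds its last target. There are 200 camera calls.

## Working session

There is one attempt and no reset: what is moved stays moved. The work goes in short steps, Python scripts to look and compute and a tool call to move; the robot and the scene stay as the last step left them, time stands still between calls to the robot, and variables do not carry over. Pictures are saved under pics/ and viewed, at most 10 in all, crops included, and the job is handed in when it is done.

Besides the shell and the picture viewer there is one more tool, called after "Request:" in YAML: its name, and indented under it one key for each argument. send_rows: Moves the arm, as the interface text tells. Its arguments: {"type":"object","properties":{"increments":{"type":"array"},"fingers":{"type":"number"},"newtons":{"type":"number"}},"required":["increments"]}

```bash
mkdir -p pics; cat > h.py <<'E'
import numpy as np, cv2
from workcell import *
def pts(c):
    h,w=c["range_z"].shape
    u,v=np.meshgrid(np.arange(w),np.arange(h))
    K=np.array([[c["fx"],0,c["cx"]],[0,c["fy"],c["cy"]],[0,0,1]])
    n=cv2.undistortPoints(np.stack([u,v],-1).reshape(-1,1,2).astype(float),K,np.array(c["D"],float)).reshape(h,w,2)
    z=c["range_z"]
    p=np.stack([n[...,0]*z,-n[...,1]*z,-z,np.ones_like(z)],-1)
    P=p@np.linalg.inv(np.array(c["view"])).T
    P=P[...,:3]; P[z==0]=np.nan
    return P
E
python3 - <<'E'
from h import *
for n in("scene","top"):
    c=camera(n); cv2.imwrite(f"pics/{n}.png",c["image"][...,::-1]); np.save(n+".npy",pts(c)); np.save(n+"_im.npy",c["image"])
s=state();print(s["time"],s["position"],s["eef_rot"],s["width"])
E
```

```text
0.1 [0.12298288 0.53541176 0.23831873] [-7.06337514e-05  1.12637920e-01  9.93635517e-01 -1.07421678e-03] 0.08520222153935106
```

View pics/scene.png

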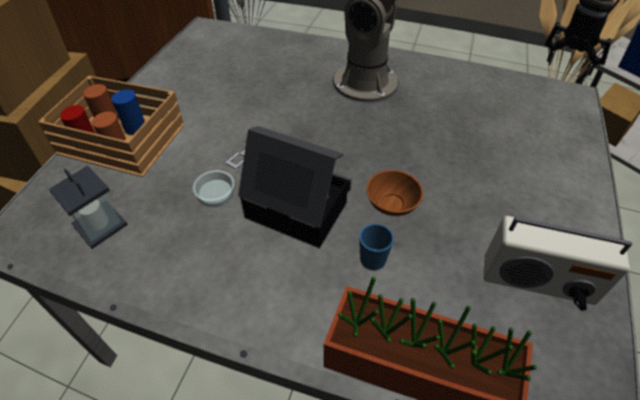

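View pics/top.png

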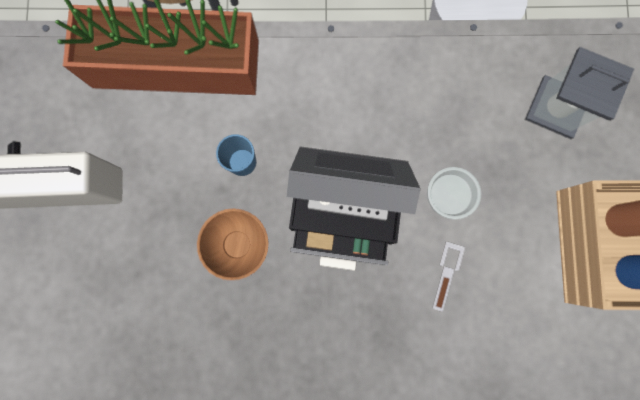

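The scene view is from behind the case: lid raised around (290,175), bowl at (395,190), cup at (375,245), ashtray at (213,187). In the top view, the drawer is open toward the robot with the white pull at (338,264), the lid skirt edge along (290,190)-(417,205), and the opener at (448,275).

```bash
python3 - <<'E'
from h import *
P=np.load("top.npy"); im=np.load("top_im.npy").astype(int)
for n,(u,v) in dict(pull=(338,264),pl=(322,262),pr=(354,267),lidtopL=(300,152),lidtopR=(408,165),sL=(291,175),sR=(416,190),edL=(290,194),edR=(416,209),lidm=(353,172),sk=(353,192),rimL=(294,215),rimR=(398,232),bowl=(233,244),cup=(237,152),ash=(453,193),op1=(452,250),op2=(440,305),table=(340,320),drL=(296,254),drR=(384,260)).items():
    print(n,P[v,u].round(3))
m=(im.min(2)>185); m[:, :300]=0;m[:,380:]=0;m[:250]=0;m[285:]=0
q=P[m]; print("pull",len(q),np.nanmin(q,0),np.nanmax(q,0),np.nanmedian(q,0))
t=q[q[:,2]>.025][:,:2].astype(np.float32); print(cv2.minAreaRect(t))
S=np.load("scene.npy")
for n,(u,v) in dict(tl=(252,132),tr=(333,157),bl=(243,187),br=(318,219),mid=(290,170),hl=(246,200),hr=(322,228),capL=(245,215),capR=(320,238)).items(): print("S",n,S[v,u].round(3))
E
```

```text
pull [ 0.443 -0.012  0.035]
pl [0.447 0.019 0.034]
pr [ 0.438 -0.043  0.032]
lidtopL [0.641 0.058 0.122]
lidtopR [ 0.62  -0.135  0.111]
sL [0.582 0.069 0.216]
sR [ 0.558 -0.124  0.218]
edL [0.555 0.071 0.201]
edR [ 0.552 -0.171  0.001]
lidm [ 0.591 -0.03   0.192]
sk [ 0.556 -0.028  0.212]
rimL [0.536 0.072 0.052]
rimR [ 0.501 -0.119  0.082]
bowl [0.483 0.195 0.007]
cup [0.67  0.191 0.005]
ash [ 0.584 -0.245  0.007]
op1 [ 0.47  -0.24   0.001]
op2 [ 0.364 -0.211  0.005]
table [ 0.335 -0.016  0.001]
drL [ 0.463  0.07  -0.001]
drR [ 0.451 -0.099  0.042]
pull 322 [ 0.43119198 -0.04465893 -0.00131484] [0.4565966  0.02249205 0.03714751] [ 0.44517634 -0.010995    0.03273363]
((0.44534367322921753, -0.010815978050231934), (0.06849151849746704, 0.016705330461263657), 81.97801971435547)
S tl [ 0.565 -0.116  0.217]
S tr [0.587 0.068 0.219]
S bl [ 0.625 -0.125  0.106]
S br [0.653 0.058 0.098]
S mid [ 0.604 -0.019  0.171]
S hl [ 0.637 -0.117  0.078]
S hr [0.644 0.064 0.058]
S capL [ 0.633 -0.13   0.014]
S capR [0.653 0.062 0.032]
```

```bash
cat >> h.py <<'E'
from scipy.spatial.transform import Rotation as R
X=np.array([np.cos(np.radians(-8)),np.sin(np.radians(-8)),0])
def delta(*targets):
    s=state(); w,x,y,z=s["eef_rot"]; r=R.from_quat([x,y,z,w])
    tx=r.apply([1,0,0]); a=np.degrees(np.arctan2(tx[1],tx[0]))
    print("t",round(s["time"],2),"pos",s["position"].round(4),"F",np.round(s["contact_force"],1),"turn needed",round(-((172-a+180)%360-180),2))
    for t in targets: print(t,(r.inv().apply(np.array(t)-s["position"])*100).round(2))
E
python3 - <<'E'
from h import *
delta((.33,.33,.24),(.39,-.003,.2))
# hinge fit from lid plane in the scene view
S=np.load("scene.npy"); Q=S[150:190,262:315].reshape(-1,3); Q=Q[np.isfinite(Q).all(1)&(Q[:,2]>.09)]
c=np.median(Q,0); n=np.linalg.svd(Q-c,full_matrices=False)[2][2]; n*=np.sign(n[0]); print(c,n,"lid angle",np.arccos(n[2]),"yaw",np.degrees(np.arctan2(n[1],n[0])))
E
```

```text
t 0.1 pos [0.123  0.5354 0.2383] F [-0.4 -0.2 -0.1] turn needed -4.93
(0.33, 0.33, 0.24) [-24.77 -15.39  -0.13]
(0.39, -0.003, 0.2) [-38.08 -46.49   3.94]
[ 0.60418941 -0.02284196  0.17161649] [ 0.86959463 -0.11977866  0.479018  ] lid angle 1.071260655748715 yaw -7.842617108419384
```

Lid angle is 1.07 rad and yaw is -8°, consistent across both views. Next I move to the pre-push spot with the fingers shut.

Request:
send_rows:
  increments:
    - [[-4,-2.5,0,-5],[-8,-5,0,-5],[-11,-7,0,-5],[-14,-9,0,-5],[-17,-11,0,-5],[-20,-13,0,-5],[-23,-15,0,-5],[-25,-18,0,-5],[-27,-21,0,-5],[-29,-24,0,-5],[-31,-27,0,-5],[-32,-30,0,-5]]
  fingers: -1
  newtons: 30

```text
time: 1.1
position: [0.3692, 0.1693, 0.2391]
eef_rot: [0.001, 0.07, 0.998, -0.0]
contact_force: [0.3, 0.1, 0.6]
width: 0.0003
grip_force: 0.0
```

```bash
python3 - <<'E'
from h import *
delta((.39,-.003,.2),(.39,-.003,.028))
E
```

```text
t 1.1 pos [0.3692 0.1693 0.2391] F [0.3 0.1 0.6] turn needed -0.07
(0.39, -0.003, 0.2) [ -4.48 -16.77   3.92]
(0.39, -0.003, 0.028) [ -4.46 -16.76  21.12]
```

Request:
send_rows:
  increments:
    - [[-1,-4,0,0],[-2,-8,0,0],[-3,-12,0,0],[-4,-16,2,0],[-4.4,-16.7,5,0],[-4.4,-16.7,8,0],[-4.4,-16.7,11,0],[-4.4,-16.7,14,0],[-4.4,-16.7,17,0],[-4.4,-16.7,19,0],[-4.4,-16.7,20.5,0],[-4.4,-16.7,20.9,0]]

```text
time: 2.1
position: [0.3857, 0.0003, 0.0279]
eef_rot: [-0.003, 0.069, 0.998, -0.001]
contact_force: [-0.1, 1.0, 0.6]
width: -0.0
grip_force: 0.0
```

```bash
python3 - <<'E'
from h import *
delta((.436-.012,-.0096+.002,.028),(.4786-.011,-.0156+.0015,.028))
c=camera("top");cv2.imwrite("pics/t2.png",c["image"][100:350,180:500][:,:,::-1].repeat(2,0).repeat(2,1))
E
```

```text
t 2.1 pos [3.857e-01 3.000e-04 2.790e-02] F [-0.1  1.   0.6] turn needed 0.05
(0.424, -0.007599999999999999, 0.028) [-3.91 -0.25 -0.03]
(0.4676, -0.0141, 0.028) [-8.31 -0.29 -0.06]
```

View pics/t2.png

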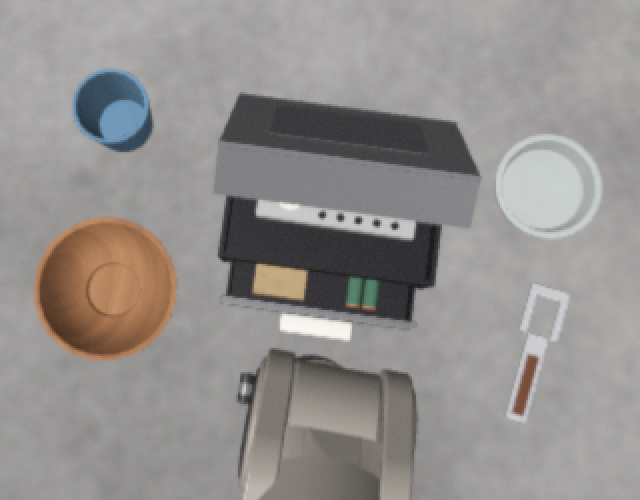

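The crop shows the hand squarely in front of the pull at (315,327), with the lid, bowl and opener clear. I'll push now.

Request:
send_rows:
  increments:
    - [[-1.5,-0.2,0,0],[-3,-0.3,0,0],[-3.7,-0.3,0,0],[-4.2,-0.3,0,0],[-4.7,-0.3,0,0],[-5.2,-0.3,0,0],[-5.7,-0.3,0,0],[-6.2,-0.3,0,0],[-6.7,-0.3,0,0],[-7.1,-0.3,0,0],[-7.5,-0.3,0,0],[-7.5,-0.3,0,0]]

```text
time: 3.15
position: [0.4636, -0.0129, 0.0304]
eef_rot: [0.001, 0.069, 0.998, -0.0]
contact_force: [-0.3, 0.0, 0.7]
width: 0.0004
grip_force: 0.0
```

Request:
send_rows:
  increments:
    - [[-0.2,0,0,0],[-0.4,0,0,0],[-0.6,0,0,0],[-0.8,0,0,0],[-0.8,0,0,0]]

```text
time: 3.57
position: [0.4677, -0.0135, 0.0297]
eef_rot: [-0.003, 0.069, 0.998, 0.0]
contact_force: [-5.7, 1.1, 2.8]
width: -0.0001
grip_force: 2.7
```

Request:
send_rows:
  increments:
    - [[-0.2,0,0,0],[-0.4,0,0,0],[-0.4,0,0,0],[-0.4,0,0,0]]

```text
time: 3.9
position: [0.4678, -0.0135, 0.029]
eef_rot: [-0.007, 0.069, 0.998, 0.001]
contact_force: [-10.5, 1.9, 8.8]
width: -0.0001
grip_force: 5.6
```

The drawer is home: the position stalled at the predicted spot while the force rose. Now I back off and rise.

Request:
send_rows:
  increments:
    - [[2,0,0,0],[4,0,0,0],[4,0,-3,0],[4,0,-7,0],[4,0,-11,0],[4,0,-15,0],[4,0,-19,0],[4,0,-23,0],[4,0,-26,0],[4,0,-27,0],[4,0,-27,0]]

```text
time: 4.82
position: [0.4371, -0.0091, 0.3036]
eef_rot: [0.004, 0.069, 0.998, 0.001]
contact_force: [0.6, 0.5, -1.0]
width: -0.0003
grip_force: 0.0
```

```bash
python3 - <<'E'
from h import *
H=np.array([.646,-.033,0]); Z=np.array([0,0,1])
delta(tuple(H+.0*X+.3*Z),tuple(H-.015*X+.204*Z))
c=camera("top");P=pts(c);im=c["image"].astype(int)
m=(im.min(2)>185); m[:,:300]=0;m[:,380:]=0;m[:215]=0;m[285:]=0
print("white",m.sum(),np.nanmedian(P[m],0))
cv2.imwrite("pics/t3.png",im[100:350,180:500][:,:,::-1].repeat(2,0).repeat(2,1))
E
```

```text
t 4.82 pos [ 0.4371 -0.0091  0.3036] F [ 0.6  0.5 -1. ] turn needed 0.05
(np.float64(0.646), np.float64(-0.033), np.float64(0.3)) [-21.01   0.51   0.54]
(np.float64(0.6311459789688765), np.float64(-0.03091240348559902), np.float64(0.204)) [-19.43   0.49  10.12]
white 35 [ 0.5318048  -0.06982533  0.0712527 ][ WARN:0@0.532] global loadsave.cpp:1063 imwrite_ Unsupported depth image for selected encoder is fallbacked to CV_8U.
```

View pics/t3.png

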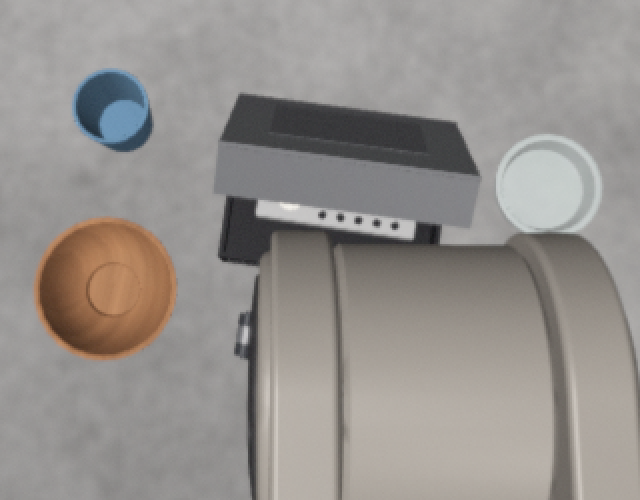

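The top crop shows the lid still up and the remote in place, but the arm hides the drawer. One wrist look will check it.

```bash
python3 - <<'E'
from h import *
s=state(); c=camera("wrist"); w,x,y,z=s["eef_rot"]
T=np.eye(4);T[:3,:3]=R.from_quat([x,y,z,w]).as_matrix();T[:3,3]=s["position"]
c["view"]=np.linalg.inv(T@np.array(c["T_tool_cam"])); P=pts(c)
im=c["image"].astype(int); m=(im.min(2)>170)&(P[...,2]>.02)&(P[...,2]<.045)
n,l,st,_=cv2.connectedComponentsWithStats(m.astype(np.uint8)); k=1+st[1:,4].argmax(); q=P[l==k]
top=q[q[:,2]>.029]; print(st[k],np.median(q,0),cv2.minAreaRect(top[:,:2].astype(np.float32)))
cv2.imwrite("pics/w.png",c["image"][...,::-1])
E
```

```text
[297 193  49  12 581] [ 0.48562681 -0.01511608  0.03298775] ((0.48611897230148315, -0.015350580215454102), (0.06707045435905457, 0.016327299177646637), 82.29838562011719)
```

View pics/w.png

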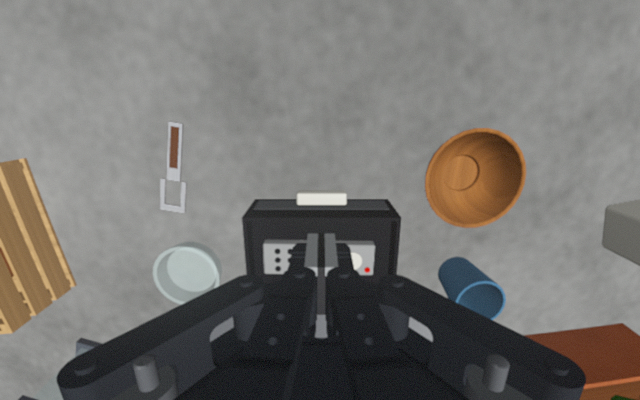

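The wrist view shows the drawer front flush with the case, with the pull at (322,199). Next I cross over and drop behind the lid.

Request:
send_rows:
  increments:
    - [[-3,0,0,0],[-7,0,0,0],[-11,0.3,0,0],[-15,0.4,0,0],[-19,0.4,0,0],[-21,0.4,0,0],[-21,0.4,2,0],[-21,0.4,5,0],[-20.5,0.4,8,0],[-20,0.4,10,0],[-20,0.4,10,0]]

```text
time: 5.83
position: [0.6274, -0.0317, 0.1915]
eef_rot: [-0.008, 0.07, 0.998, 0.0]
contact_force: [-0.7, 0.5, -1.0]
width: -0.0
grip_force: 0.0
```

```bash
python3 - <<'E'
from h import *
H=np.array([.646,-.033,0]); Z=np.array([0,0,1]); r=.13
delta(*[tuple((H+(-r*np.cos(t)+.005*np.sin(t)+.011)*X+(.088+r*np.sin(t)+.005*np.cos(t))*Z).round(4)) for t in (1.07,.9,.7,.5,.3,.1,0,-.05)])
E
```

```text
t 5.83 pos [ 0.6274 -0.0317  0.1915] F [-0.7  0.5 -1. ] turn needed -0.02
(np.float64(0.5994), np.float64(-0.0265), np.float64(0.2044)) [ 2.86  0.12 -1.25]
(np.float64(0.5807), np.float64(-0.0238), np.float64(0.1929)) [ 4.73  0.13 -0.06]
(np.float64(0.5616), np.float64(-0.0211), np.float64(0.1756)) [6.63 0.13 1.7 ]
(np.float64(0.5463), np.float64(-0.019), np.float64(0.1547)) [8.14 0.13 3.81]
(np.float64(0.5354), np.float64(-0.0175), np.float64(0.1312)) [9.2  0.13 6.18]
(np.float64(0.5293), np.float64(-0.0166), np.float64(0.106)) [9.78 0.13 8.71]
(np.float64(0.5282), np.float64(-0.0164), np.float64(0.093)) [ 9.87  0.14 10.02]
(np.float64(0.5281), np.float64(-0.0164), np.float64(0.0865)) [ 9.86  0.14 10.67]
```

Request:
send_rows:
  increments:
    - [[0,0,0,0],[0,0,0,0],[0,0,0,0]]

```text
time: 6.08
position: [0.6345, -0.0331, 0.2019]
eef_rot: [0.002, 0.069, 0.998, -0.0]
contact_force: [0.6, 0.6, -0.3]
width: 0.0001
grip_force: 0.0
```

Request:
send_rows:
  increments:
    - [[1.5,0,0,0],[2.5,0,0,0],[3.5,0,-0.2,0],[4.2,0,0.1,0],[4.8,0,0.5,0],[5.4,0,0.9,0],[6,0,1.5,0],[6.7,0,2.1,0],[7.3,0,2.7,0],[7.9,0,3.4,0],[8.4,0,4.1,0],[8.8,0,4.8,0]]

```text
time: 7.08
position: [0.5458, -0.0204, 0.1522]
eef_rot: [0.0, 0.069, 0.998, 0.0]
contact_force: [0.5, -0.4, 0.5]
width: -0.0006
grip_force: 0.3
```

Request:
send_rows:
  increments:
    - [[0.4,0,0.8,0],[0.7,0,1.6,0],[1,0,2.4,0],[1.3,0,3.2,0],[1.5,0,4,0],[1.7,0,4.8,0],[1.7,0,5.5,0],[1.7,0,6.1,0],[1.7,0,6.1,0],[1.7,0,6.1,0]]

```text
time: 7.92
position: [0.5285, -0.018, 0.0929]
eef_rot: [-0.001, 0.069, 0.998, 0.001]
contact_force: [-6.0, 1.0, 14.2]
width: 0.0
grip_force: 7.4
```

Request:
send_rows:
  increments:
    - [[0,0,0.3,0],[0,0,0.5,0],[0,0,0.5,0],[0,0,0.5,0]]

```text
time: 8.25
position: [0.5286, -0.0179, 0.0925]
eef_rot: [-0.001, 0.069, 0.998, 0.002]
contact_force: [-15.3, 2.3, 42.9]
width: 0.0001
grip_force: 21.1
```

Request:
send_rows:
  increments:
    - [[0,0,-2,0],[0,0,-5,0],[0,0,-9,0],[0,0,-13,0],[0,0,-17,0],[4,0,-19,0],[8,0,-19,0],[12,1,-19,0],[14,4,-19,0],[14,8,-19,0],[14,12,-19,0],[14,16,-19,0]]

```text
time: 9.25
position: [0.4122, 0.1615, 0.2766]
eef_rot: [0.0, 0.069, 0.998, 0.001]
contact_force: [0.8, -0.1, -0.2]
width: 0.0002
grip_force: 0.0
```

```bash
python3 - <<'E'
from h import *
delta()
c=camera("top");P=pts(c)
for u,v in((300,190),(310,205),(400,215),(350,200),(350,225),(345,235),(340,250)): print(u,v,P[v,u].round(3))
cv2.imwrite("pics/t4.png",c["image"][100:350,180:500][:,:,::-1].repeat(2,0).repeat(2,1))
S=pts(camera("scene"))
Q=P[160:260,280:420].reshape(-1,3);Q=Q[(Q[:,2]>.07)&(Q[:,2]<.11)]
c0=np.median(Q,0);n=np.linalg.svd(Q-c0,full_matrices=False)[2][2];print(c0,len(Q),n)
E
```

```text
t 9.25 pos [0.4122 0.1615 0.2766] F [ 0.8 -0.1 -0.2] turn needed 0.05
300 190 [0.579 0.059 0.084]
310 205 [0.551 0.041 0.084]
400 215 [ 0.532 -0.123  0.087]
350 200 [ 0.56  -0.032  0.085]
350 225 [ 0.514 -0.032  0.086]
345 235 [ 0.496 -0.023  0.086]
340 250 [ 0.471 -0.018 -0.002]
[ 0.56017606 -0.03216522  0.08517916] 8878 [-2.53655877e-03  8.92579515e-04  9.99996385e-01]
```

View pics/t4.png

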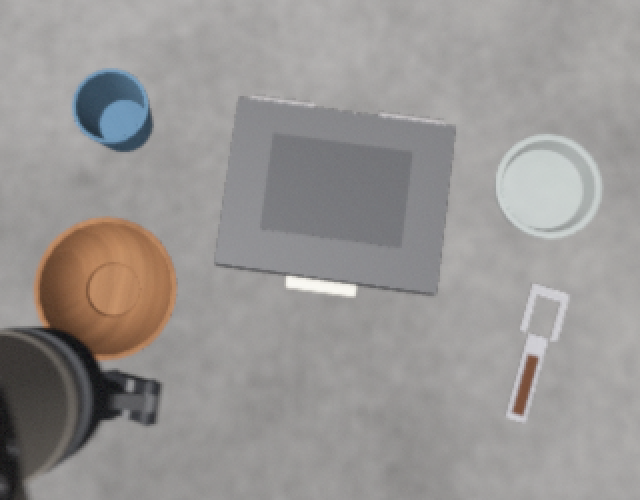

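The lid is level (tilt 0.003 rad, height 85 mm), the pull shows tucked in at (321,286), and everything else is unmoved. The arm is clear, so I'll hand in.

```bash
python3 -c "
from workcell import *
print(hand_in())"
```

```text
the job is handed in; nothing more can be done
None
```

The case is shut and the job handed in: I pushed the drawer fully home first, then the lid down level over it (0.003 rad tilt measured); the bowl, ashtray, cup and opener look unmoved in the last picture, and the remote, now under the lid, was never touched.

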